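# Shift the bench drive into gear through its H-gate

## Robot

A 7-joint arm with a two-finger parallel gripper is mounted at the origin on a cart in front of the work surface, level with it; the furniture and walls round the work are solid. World frame = base frame: x ahead of the robot, y to its left, z up, the work surface at z = 0. Lengths are in m, angles in degrees, forces in N, time in s.
With the tool pointing down it reaches from about 0.35 to 0.9 m from the base axis. Payload 19.9 kg.
Tool frame: the origin (TCP) lies at the very end of the fingers, on their centre line; the grasp point (between the pads) lies 19 mm behind it (grip_point_offset is the distance from the TCP to the grasp point, in m); z points along the fingers, y is the direction in which the jaws open and shut (so a half turn about z gives the same grasp; the last joint's range is limited). The gripper opens to 85 mm and grips with 20 to 120 N. Pads are 22 mm wide; open, the fingers measure 114 mm over their backs; the gripper's body (76 mm by 85 mm) begins 54 mm behind the grasp point. The pads swing forward as they close: fully open they stand 13 mm farther back than shut.
Start: joints at [69.242, 23.915, -0.59, 92.452, 0.269, 63.638, -3.037], TCP at [0.197, -0.593, 0.231] pointing down, gripper open.
Joint ranges: [-161.28, 161.28], [-22.2, 115.67], [-73.04, 71.86], [3.21, 147.25], [-68.34, 248.33], [10.77, 114.83], [-161.83, 161.83]. Speed limits (degrees/s): [108.29, 108.29, 136.94, 136.94, 172.46, 172.46, 172.46].

## Interface

Orientations are given as a 3x3 rotation matrix whose columns are the frame's x, y, z axes.
In Python, from bench import * gives the robot as it stands.
- The arm moves only by the shell command python3 -m inch 'ROWS' [OPENING] [FORCE]. ROWS is JSON, a list of rows, each a list of 2 entries, a list of its own where there are three numbers: the shift along the tool's x, y, z in cm, then the turn about the tool's z in rad. A call has exactly 10 rows; each row is the pose to reach, as a shift and turn from the pose commanded when the call began, along the tool's axes at that moment; what a row does not reach only later rows make up. A row lasts 1/12 s, in which the tool goes at most 41.7 mm and 7.16 degrees, less where a joint would pass 70% of its speed; a pose out of reach is approached as far as the arm can. A call with a gripper value outside its range is refused whole. OPENING is the closure in counts, from 0 (fully open) to 255 (shut), set as the call begins (- or left out, the last holds). The fingers move at their own pace and stop on an object; FORCE is the grip in N (left out, the last holds). Time passes only in rows, so rows that repeat a pose let the fingers close, or fill a call up. It gives the time, the measured TCP pose, the force and the opening at its end, in the units of the state.
- state(): the state, without advancing time (a new reading comes with each control period).
- camera(name): name is "scene" or "top" or "wrist"; returns the picture (480x640x3 uint8, red, green, blue); there is no depth.
- camera_info(name): a dict with "fx", "fy", "cx", "cy" (pixels), "world_from_camera" (4x4, takes a point from camera to world coordinates). Camera axes: x right, y down, z forward; pixel columns grow to the right and rows downward; lengths in m; the calibration is good to about 2 mm. A picture is of the moment at which its call begins: read the wrist's pose just before it. camera_info takes no time and is no camera call; for the wrist camera it gives the pose at the moment of the call.
- job_done(): hands the job in, once; it reports no verdict.
The state is a dict: "t": time; "joint_pos": joint angles; "dq": joint speeds; "joint_torque": joint torques, N m; "tool_pos": TCP position; "tcp_rot": TCP orientation; "ft_force": force on the tool from outside, world axes, zero at the start; "ft_torque": the same for the moment, N m; "opening": opening from 0.0 (shut) to 1.0 (fully open).
Only numpy, scipy, OpenCV 4.12 (cv2) and the standard library are available. Lean on these libraries where they do the work, as an engineer would, in place of code of your own. Each camera call takes 0.05 s, during which the arm holds its last target. There are 200 camera calls.

## Task

The gear lever of the bench drive is parked in the slot with the red disc: by pushing its black knob with the fingertips, take the lever through the H-shaped gate and fully home into the slot marked with the blue disc. Never pull the knob upwards, and do not shift into the yellow or green slot on the way. Leave the lever there, and leave the small things standing round the drive where they are.

Things in the scene. Friction and masses are not known exactly. Their poses are not given: they have to be found in the camera images.
- drive_unit: grey bench drive, fixed to the bench: housing 130 mm (x) by 110 mm (y), 76 mm tall, a metal gate plate on top (upper face at 90 mm), a finned motor on the left (to y = +116 mm, 86 mm high) and a short shaft on the right. Origin: centre of its underside, on the bench; x away from the robot when not turned, y left, z up
- gate_center (a point): centre of the H-gate, on the plate's upper face, 90 mm above the bench. In the drive's frame the H has two columns along x, at y = +17 mm (left) and -17 mm (right), ending at x = +-25 mm, joined by the cross slot (neutral) at x = 0; slots 13 mm wide, inner corners rounded
- park_slot (a point): on the plate's upper face, at the red disc (14 mm) beyond the front (-x) end of the left column: the park slot. The green disc lies at the back (+x) end of the left column; the blue and yellow discs lie at the two ends of the right column
- lever_pivot (a point): pivot of the lever, inside the housing on its axis, 5 mm above the bench, 80 mm below the middle of the gate plate. The lever's rod is 8 mm thick and comes up through the slot, with up to 5 mm of side play at the knob
- knob_center (a point): centre of the black ball knob on top of the lever, 32 mm across, 150 mm from the pivot, so 144 to 155 mm above the bench. In the drive's frame, at about x = -39, y = +32 mm when fully parked, x = +-39, y = -32 mm when home in the right column; x = 0 in neutral
- blue_disc: blue disc, 14 mm across and 2 mm thick, lying on the gate plate just beyond the end of the slot to be engaged, which is the front or the back end of the right column. Origin: centre of its underside, at x = -42 or +42 mm, y = -17 mm in the drive's frame
- yellow_disc: yellow disc of the same size at the other end of the right column; origin at the centre of its underside
- shift (a joint): fore-and-aft lean of the lever in rad, about the drive's y axis: 0 in the cross slot (neutral), positive leaning to the drive's +x; about -0.257 fully home in a front slot, +0.257 fully home in a back slot. The lever stays where it is left (friction, about 1.5 to 2 N at the knob; no spring)
- select (a joint): sideways lean of the lever in rad: positive to the drive's +y (left), about +0.205 in the left column and -0.205 in the right column, where it also stops in neutral. Same friction, no spring
- knob_lift (a joint): how far the knob is pulled up along the lever, in m: 0 at rest, up to 0.012; a spring of about 12 N holds it down. It is not to be pulled up
- dropper_1: amber dropper bottle with a red teat, 37 mm across, 96 mm tall, loose; origin at the centre of its underside. Not part of the job
- beaker_50: small glass beaker, 49 mm across, 59 mm tall, loose; origin at the centre of its underside. Not part of the job
- crucible: white porcelain crucible, 41 mm across, 32 mm tall, loose; origin at the centre of its underside. Not part of the job
- tape_roll: roll of tape lying flat, 68 mm across, 18 mm tall, loose; origin at the centre of its underside. Not part of the job
- weighing_bottle: small open glass bottle, 36 mm across, 52 mm tall, loose; origin at the centre of its underside. Not part of the job
- stopper_0: red rubber stopper standing in front of the drive, 25 mm across, 24 mm tall, loose; origin at the centre of its underside. Not part of the job
- crucible_lid: white porcelain crucible lid, 43 mm across, 12 mm tall, loose; origin at the centre of its underside. Not part of the job

How it is judged:
By the outcome, as a careful person would: the job done as asked, in the order asked, and still so for the second after the job is handed in, with the robot touching nothing.
It also fails if it takes over 53 s, if anything falls off the work surface, if the arm or the gripper's body presses on something with over 40 N, if the wrist force passes 120 N, or if a joint passes its speed limit or range.

## Working session

There is one attempt and no reset: what is moved stays moved. The work goes in short steps, Python scripts to look and compute and a shell command to move; the robot and the scene stay as the last step left them, time stands still between calls to the robot, and variables do not carry over. Pictures are saved under pics/ and viewed, about 8 in all and at most 12, crops included, and the job is handed in when it is done.

```bash
mkdir -p pics; python3 - <<'E'
from bench import *
import cv2,numpy as np
s=state();print(s['t'],s['tool_pos'],np.round(s['tcp_rot'],3).tolist(),s['opening'])
for n in("scene","top"):
    cv2.imwrite(f"pics/{n}0.png",camera(n)[:,:,::-1])
    i=camera_info(n);print(n,i['fx'],i['cx'],i['cy'],np.round(i['world_from_camera'],3).tolist())
E
```

```text
0.0 [ 0.19695258 -0.59279042  0.23064093] [[0.949, 0.315, -0.001], [0.315, -0.949, 0.001], [-0.0, -0.001, -1.0]] 1.0019718434351828
scene 561.8066903238879 326.15504995561844 239.56223213294982 [[-0.691, -0.312, 0.652, -0.599], [-0.723, 0.316, -0.614, 1.005], [-0.014, -0.896, -0.444, 0.829], [0.0, 0.0, 0.0, 1.0]]
top 433.5931681894399 322.032744037287 234.86457262214932 [[-0.034, -0.975, 0.219, 0.264], [-0.999, 0.033, -0.009, -0.009], [0.002, -0.219, -0.976, 1.067], [0.0, 0.0, 0.0, 1.0]]
```

View pics/top0.png

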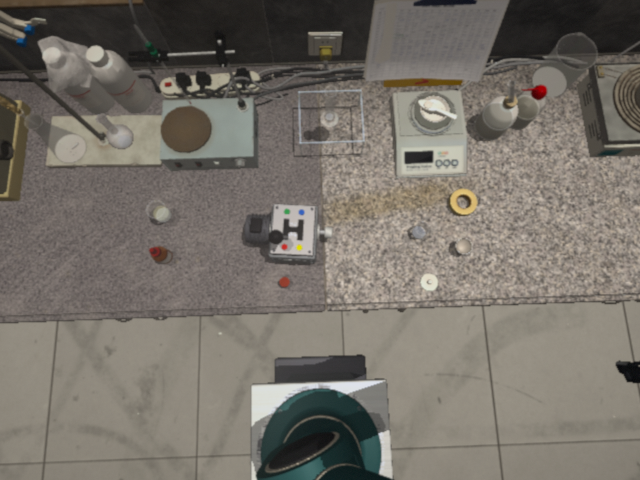

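View pics/scene0.png

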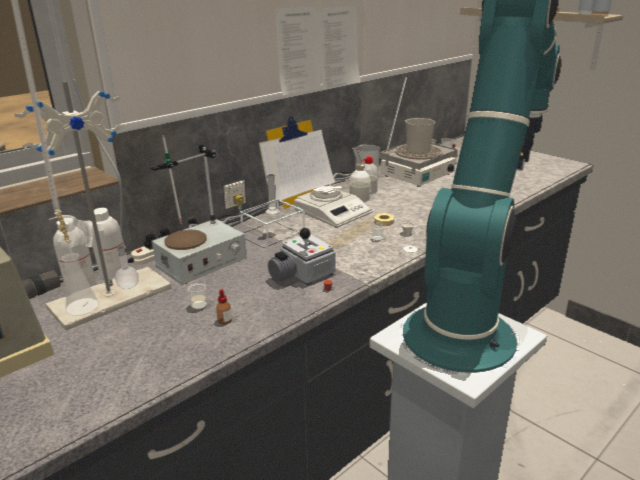

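The top view shows red at (284,247), yellow (299,248), green (287,212) and blue (302,212), with the knob near (277,237). So blue is at the back right, and the path is +x to neutral, then -y, then +x.

```bash
cat > h.py <<'E'
from bench import *
import cv2,numpy as np
def ray(n,p,z,i=None):
    i=i or camera_info(n);T=np.array(i['world_from_camera'])
    d=T[:3,:3]@[(p[0]-i['cx'])/i['fx'],(p[1]-i['cy'])/i['fy'],1];o=T[:3,3]
    return o+d*(z-o[2])/d[2]
def blobs(im,box,a0=6):
    x0,y0,x1,y1=box;h=cv2.cvtColor(np.ascontiguousarray(im[y0:y1,x0:x1]),cv2.COLOR_RGB2HSV)
    r={}
    for c,(lo,hi) in dict(red=(0,6),red2=(172,180),yellow=(22,34),green=(50,85),blue=(105,130)).items():
        m=cv2.inRange(h,(lo,120,70),(hi,255,255));n,l,s,ce=cv2.connectedComponentsWithStats(m)
        r[c]=[(tuple(np.round(ce[k]+[x0,y0],1)),int(s[k,4])) for k in range(1,n) if s[k,4]>=a0]
    return r
E
python3 - <<'E'
from h import *
for n,box in(("top",(240,190,340,300)),("scene",(260,215,350,300))):
    im=cv2.imread(f"pics/{n}0.png")[:,:,::-1]
    b=blobs(im,box,3);
    for c in b:
        for p,a in b[c]: print(n,c,p,a,np.round(ray(n,p,.092),4), 'z.012',np.round(ray(n,p,.012),3)[:2])
im=cv2.imread("pics/top0.png")
cv2.imwrite("pics/crop.png",cv2.resize(np.hstack([im[190:300,230:340],cv2.imread("pics/scene0.png")[210:320,250:360]]),None,fx=3.6,fy=3.6,interpolation=2))
E
```

```text
top red (np.float64(284.0), np.float64(246.3)) 24 [0.4583 0.0696 0.092 ] z.012 [0.474 0.076]
top red (np.float64(284.0), np.float64(281.7)) 77 [0.3772 0.0708 0.092 ] z.012 [0.386 0.077]
top yellow (np.float64(298.9), np.float64(247.1)) 22 [0.4553 0.0356 0.092 ] z.012 [0.471 0.039]
top green (np.float64(286.5), np.float64(211.3)) 14 [0.5413 0.0626 0.092 ] z.012 [0.564 0.068]
top blue (np.float64(301.1), np.float64(211.7)) 18 [0.5392 0.0286 0.092 ] z.012 [0.562 0.032]
scene red (np.float64(311.5), np.float64(250.7)) 6 [0.4602 0.0646 0.092 ] z.012 [ 0.575 -0.038]
scene red (np.float64(327.5), np.float64(284.2)) 64 [0.2949 0.1603 0.092 ] z.012 [0.392 0.069]
scene yellow (np.float64(320.5), np.float64(247.5)) 8 [0.4565 0.0329 0.092 ] z.012 [ 0.571 -0.073]
scene green (np.float64(294.0), np.float64(241.0)) 3 [0.5425 0.0592 0.092 ] z.012 [ 0.666 -0.044]
```

View pics/crop.png

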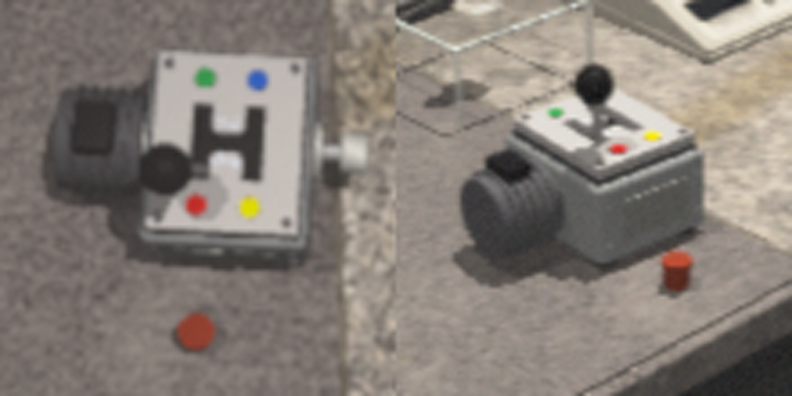

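Disc spacings come out at 34 and 84 mm, as given. The drive centre is at (0.4985, 0.049), yaw about -4.8°. Moving to in front of the knob with the fingers shut and the turn on the way.

```bash
python3 -m inch '[[[2,-1.7,0],0.02],[[5,-4.3,0],0.05],[[8,-7,0],0.1],[[11,-9.6,0],0.15],[[14,-12.2,0],0.2],[[17,-14.8,0],0.25],[[20,-17.4,0],0.3],[[23.5,-20.5,0],0.35],[[27,-23.5,0],0.4],[[30,-26,0],0.405]]' 255 20
python3 - <<'E'
from h import *
print(np.round(ray("top",(275.8,236.7),.147),4)); s=state();print(np.round(s['tcp_rot'],3).tolist(),s['joint_pos'])
C=np.array([.4985,.0491]);a=np.radians(-4.8);R=np.array([[np.cos(a),-np.sin(a)],[np.sin(a),np.cos(a)]])
Tr=np.array(s['tcp_rot'])
for d in[(-90,32),(-39,32)]:
    w=C+R@np.array(d)/1e3; print(d,w,'tool cm',100*Tr.T[:2,:2]@(w-s['tool_pos'][:2]))
E
```

```text
t: 0.93
tool_pos: [0.3965, -0.2557, 0.2313]
tcp_rot: [[0.996, -0.088, -0.0], [-0.088, -0.996, -0.0], [-0.0, 0.0, -1.0]]
ft_force: [0.8, -1.3, 0.0]
opening: -0.002
[0.4692 0.0827 0.147 ]
[[0.996, -0.088, -0.0], [-0.088, -0.996, -0.0], [-0.0, 0.0, -1.0]] [ 38.7804005    8.47648766 -10.61755957 113.23285513   1.83874433
  58.45018624 -67.71828542]
(-90, 32) [0.41149333 0.08851878] tool cm [ -1.52772275 -34.4223744 ]
(-39, 32) [0.46231447 0.08425121] tool cm [  3.57223538 -34.44303207]
```

```bash
python3 -m inch '[[[0,-2,0],0],[[-0.5,-5,0],0],[[-1,-9,0],0],[[-1.5,-13,0],0],[[-1.5,-17,0],0],[[-1.5,-21,0],0],[[-1.5,-25,0],0],[[-1.5,-29,0],0],[[-1.5,-32.5,0],0],[[-1.5,-34.4,0],0]]'
python3 -m inch '[[[0,0,1],0],[[0,0,2],0],[[0,0,3],0],[[0,0,4.5],0],[[0,0,6],0],[[0,0,7.5],0],[[0,0,8.5],0],[[0,0,9.3],0],[[0,0,9.3],0],[[0,0,9.3],0]]'
python3 - <<'E'
from h import *
s=state();print(np.round(s['tool_pos'],4))
a=np.hstack([camera("wrist")[:,:,::-1],camera("scene")[:,:,::-1]])
b=camera("top")[:,:,::-1]
cv2.imwrite("pics/a.png",np.hstack([cv2.resize(a[:,:640],(400,300)),cv2.resize(a[200:320,640+250:640+410],(400,300),interpolation=2)]))
E
```

```text
t: 1.77
tool_pos: [0.4098, 0.0902, 0.2315]
tcp_rot: [[0.997, -0.081, 0.0], [-0.081, -0.997, 0.001], [0.0, -0.001, -1.0]]
ft_force: [-0.1, 0.2, 0.6]
opening: 0.0
t: 2.6
tool_pos: [0.4101, 0.0862, 0.1382]
tcp_rot: [[0.996, -0.084, -0.001], [-0.084, -0.996, 0.0], [-0.001, -0.0, -1.0]]
ft_force: [-0.3, -0.1, 0.6]
opening: -0.003
[0.4101 0.0862 0.1382]
```

View pics/a.png

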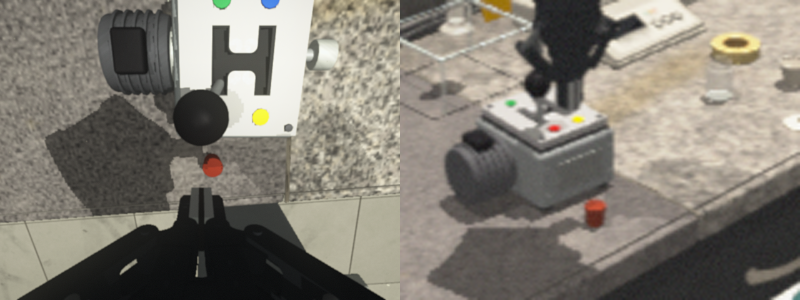

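The wrist view (half-scale panel) shows the knob at (201,117), straight ahead of the shut fingertips. I'll push most of the way to neutral, then measure.

```bash
python3 -m inch '[[[0.7,0,0],0],[[1.4,0,0],0],[[2,0,0],0],[[2.6,0,0],0],[[3.2,0,0],0],[[3.8,0,0],0],[[4.4,0,0],0],[[5,0,0],0],[[5.3,0,0],0],[[5.3,0,0],0]]'
cat >> h.py <<'E'
C=np.array([.4985,.0491]);A=np.radians(-4.8);R=np.array([[np.cos(A),-np.sin(A)],[np.sin(A),np.cos(A)]])
def look(name,z=.152):
    i=camera_info("wrist");s=state();im=camera("wrist");cv2.imwrite(f"pics/{name}.png",im[:,:,::-1])
    print("tcp drive mm",np.round(1e3*R.T@(s['tool_pos'][:2]-C),1),s['tool_pos'][2],"f",np.round(s['ft_force'],1))
    b=blobs(im,(0,0,640,270),60)
    for c in b:
        for p,a in b[c]: print(c,np.round(p),a,"drive mm",np.round(1e3*R.T@(ray("wrist",p,.092,i)[:2]-C),1))
    g=cv2.medianBlur(cv2.cvtColor(im,cv2.COLOR_RGB2GRAY),5)
    c=cv2.HoughCircles(g,cv2.HOUGH_GRADIENT,1,60,param1=80,param2=22,minRadius=32,maxRadius=60)
    if c is not None:
        for x,y,r in c[0][:3]: print("circle",x,y,r,"drive mm",np.round(1e3*R.T@(ray("wrist",(x,y),z,i)[:2]-C),1))
E
python3 -c "
from h import *
look('b',.150)"
```

```text
t: 3.58
tool_pos: [0.4635, 0.0819, 0.1382]
tcp_rot: [[0.996, -0.084, -0.0], [-0.084, -0.996, 0.0], [-0.0, -0.0, -1.0]]
ft_force: [-1.3, -0.2, 0.1]
opening: 0.001
tcp drive mm [-37.6  29.8] 0.13820301121390044 f [-1.3 -0.2  0.1]
green [352. 125.] 554 drive mm [41.2 16.4]
blue [422. 125.] 588 drive mm [ 41.2 -17.3]
circle 562.5 219.5 59.4 drive mm [  9.7 -55.8]
circle 322.5 273.5 42.7 drive mm [-11.3  30.8]
circle 576.5 88.5 59.4 drive mm [ 53.4 -51.4]
```

View pics/b.png

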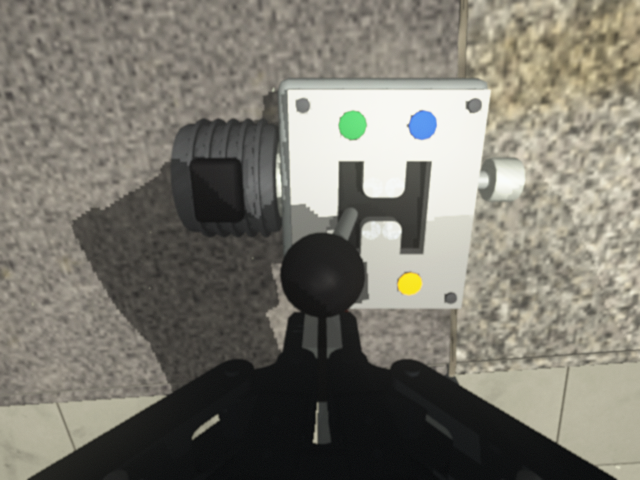

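The picture shows the knob at (322,273), so x ≈ -11 mm, and the rod entering the cross-slot region. Green and blue agree with the frame to 1 mm. I'll push 10.5 mm more, to neutral.

```bash
python3 -m inch '[[[0.2,0,0],0],[[0.4,0,0],0],[[0.6,0,0],0],[[0.8,0,0],0],[[0.95,0,0],0],[[1.05,0,0],0],[[1.05,0,0],0],[[1.05,0,0],0],[[1.05,0,0],0],[[1.05,0,0],0]]'
python3 -c "
from h import *
look('c',.152)"
```

```text
t: 4.47
tool_pos: [0.4734, 0.0811, 0.1383]
tcp_rot: [[0.996, -0.084, 0.0], [-0.084, -0.996, 0.0], [0.0, -0.0, -1.0]]
ft_force: [-1.1, -0.5, 0.2]
opening: -0.004
tcp drive mm [-27.7  29.8] 0.1383067864221787 f [-1.1 -0.5  0.2]
green [352. 146.] 527 drive mm [41.4 16.4]
blue [421. 146.] 549 drive mm [ 41.4 -17.4]
circle 583.5 208.5 46.2 drive mm [ 24.1 -61.1]
circle 517.5 319.5 58.3 drive mm [-20.2 -45.3]
circle 532.5 71.5 58.3 drive mm [ 68.2 -35.3]
```

```bash
python3 -m inch '[[[-0.8,0,0],0],[[-1.6,-0.3,0],0],[[-1.6,-1.6,0],0],[[-1.6,-3,0],0],[[-1.6,-4.4,0],0],[[-0.6,-4.4,0],0],[[0.6,-4.4,0],0],[[1.8,-4.4,0],0],[[2.8,-4.4,0],0],[[2.8,-4.4,0],0]]'
python3 -c "
from h import *
look('d',.152)"
```

```text
t: 5.35
tool_pos: [0.5062, 0.1223, 0.1382]
tcp_rot: [[0.996, -0.085, 0.0], [-0.085, -0.996, 0.0], [0.0, -0.0, -1.0]]
ft_force: [0.8, -0.6, 0.4]
opening: 0.003
tcp drive mm [ 1.5 73.6] 0.13824908659058205 f [ 0.8 -0.6  0.4]
green [434. 204.] 436 drive mm [41.4 16.9]
blue [500. 204.] 478 drive mm [ 41.3 -16.9]
circle 430.5 344.5 42.7 drive mm [-2.2 31.4]
circle 580.5 341.5 49.5 drive mm [ -1.  -28.1]
circle 90.5 124.5 53.9 drive mm [ 81.9 150.5]
```

View pics/d.png

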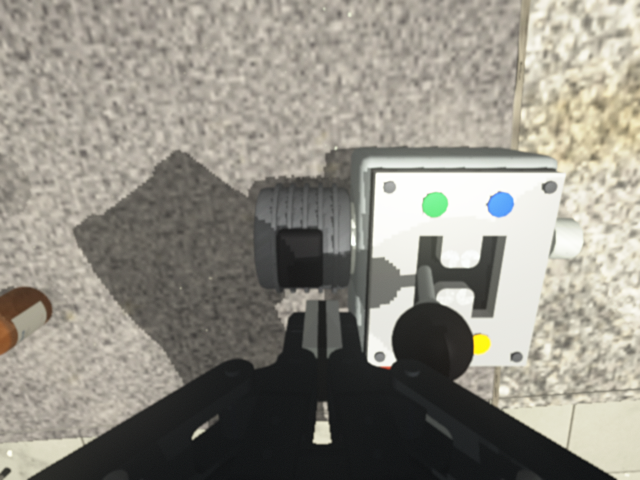

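Knob at (433,342): x ≈ -1.5 mm, y ≈ 31 mm, well inside the neutral play; the fingertips stand to its left. Pushing sideways now.

```bash
python3 -m inch '[[[0,0.7,0],0],[[0,1.4,0],0],[[0,2,0],0],[[0,2.6,0],0],[[0,3.2,0],0],[[0,3.8,0],0],[[0,4.4,0],0],[[0,5,0],0],[[0,5.5,0],0],[[0,5.5,0],0]]'
python3 -c "
from h import *
look('e',.154)"
```

```text
t: 6.23
tool_pos: [0.5003, 0.0665, 0.1382]
tcp_rot: [[0.996, -0.085, -0.0], [-0.085, -0.996, -0.0], [-0.0, 0.0, -1.0]]
ft_force: [1.1, 0.4, 0.3]
opening: 0.003
tcp drive mm [ 0.3 17.5] 0.1381928621334705 f [1.1 0.4 0.3]
green [326. 202.] 456 drive mm [41.7 16.5]
blue [392. 201.] 464 drive mm [ 41.6 -17.2]
circle 559.5 257.5 58.3 drive mm [ 34.4 -67.3]
circle 557.5 343.5 58.3 drive mm [ -1.8 -73.8]
circle 498.5 253.5 49.4 drive mm [ 36. -45.]
```

View pics/e.png

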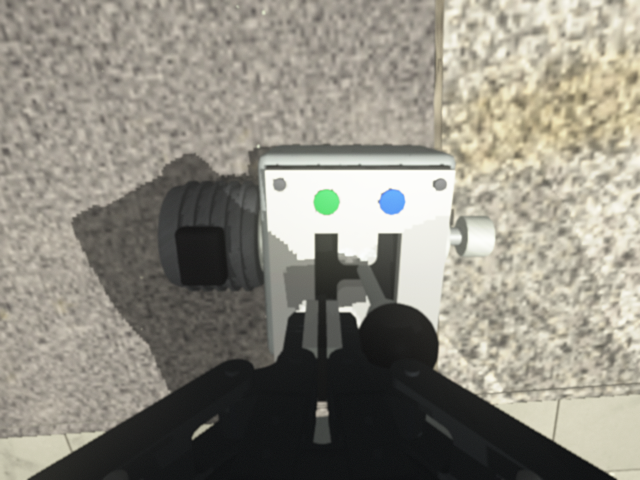

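The knob at (399,341) has moved through the cross slot to mid-right and the rod is still in neutral. I'll push the remaining 20 mm or so.

```bash
python3 -m inch '[[[0,0.4,0],0],[[0,0.8,0],0],[[0,1.2,0],0],[[0,1.5,0],0],[[0,1.7,0],0],[[0,1.9,0],0],[[0,2,0],0],[[0,2,0],0],[[0,2,0],0],[[0,2,0],0]]'
python3 -c "
from h import *
look('f',.152)"
```

```text
t: 7.12
tool_pos: [0.4987, 0.0479, 0.1383]
tcp_rot: [[0.996, -0.084, -0.0], [-0.084, -0.996, 0.0], [-0.0, -0.0, -1.0]]
ft_force: [0.7, -0.3, -0.6]
opening: -0.003
tcp drive mm [ 0.3 -1.2] 0.13830248728768912 f [ 0.7 -0.3 -0.6]
green [290. 201.] 456 drive mm [41.7 16.2]
blue [356. 202.] 465 drive mm [ 41.6 -17.5]
circle 541.5 287.5 58.3 drive mm [ 21.5 -83. ]
circle 494.5 338.5 58.3 drive mm [ -0.7 -68.5]
circle 551.5 134.5 58.3 drive mm [ 77.2 -75.9]
```

View pics/f.png

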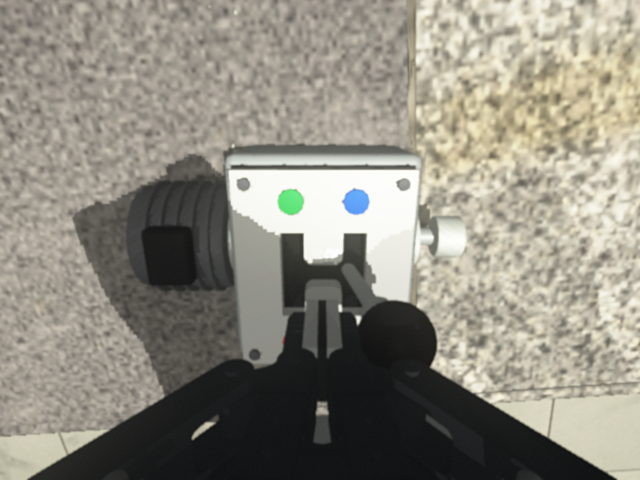

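The knob at (397,338) is at y ≈ -30 mm, with the rod at the right column. I'll press gently a little further to find the stop, then go round to the front.

```bash
python3 -m inch '[[[0,0.1,0],0],[[0,0.2,0],0],[[0,0.3,0],0],[[0,0.4,0],0],[[0,0.4,0],0],[[0,0.4,0],0],[[0,0.4,0],0],[[0,0.4,0],0],[[0,0.4,0],0],[[0,0.4,0],0]]'
python3 -m inch '[[[0,-0.5,0],0],[[0,-1.2,0],0],[[-1,-1.2,0],0],[[-2.3,-1.2,0],0],[[-3.6,-1.2,0],0],[[-4.8,-1.2,0],0],[[-4.8,0.2,0],0],[[-4.8,1.6,0],0],[[-4.8,2.7,0],0],[[-4.8,2.7,0],0]]'
python3 -c "
from h import *
look('g',.152)"
```

```text
t: 8.0
tool_pos: [0.4984, 0.0439, 0.1383]
tcp_rot: [[0.996, -0.084, -0.0], [-0.084, -0.996, 0.0], [-0.0, -0.0, -1.0]]
ft_force: [0.6, 2.0, -0.9]
opening: 0.0
t: 8.83
tool_pos: [0.4477, 0.0194, 0.1383]
tcp_rot: [[0.996, -0.086, -0.0], [-0.086, -0.996, -0.001], [-0.0, 0.001, -1.0]]
ft_force: [0.2, -0.5, -0.0]
opening: 0.003
tcp drive mm [-48.1 -33.8] 0.13825635230616537 f [ 0.2 -0.5 -0. ]
red [231. 263.] 324 drive mm [-40.3  16.5]
yellow [293. 263.] 296 drive mm [-40.8 -16.9]
green [218. 101.] 606 drive mm [41.4 16.2]
blue [289. 101.] 614 drive mm [ 41.4 -17.5]
circle 322.5 222.5 44.0 drive mm [ -1.3 -32.9]
circle 478.5 237.5 58.3 drive mm [ -7.1 -89.2]
circle 573.5 231.5 58.3 drive mm [  -5. -123.]
```

View pics/g.png

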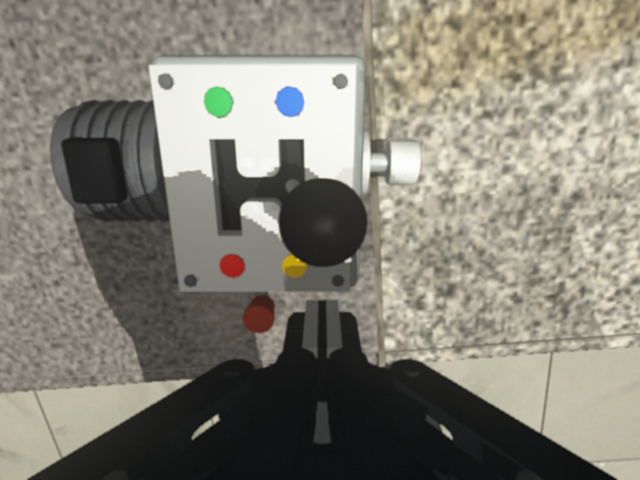

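The knob at (322,222) is at (-1, -33) mm: neutral, right column, dead ahead of the fingertips. Pushing +x into the blue slot.

```bash
python3 -m inch '[[[0.8,0,0],0],[[1.5,0,0],0],[[2.1,0,0],0],[[2.7,0,0],0],[[3.3,0,0],0],[[3.9,0,0],0],[[4.5,0,0],0],[[5,0,0],0],[[5.4,0,0],0],[[5.6,0,0],0]]'
python3 -m inch '[[[0.1,0,0],0],[[0.2,0,0],0],[[0.3,0,0],0],[[0.4,0,0],0],[[0.5,0,0],0],[[0.5,0,0],0],[[0.5,0,0],0],[[0.5,0,0],0],[[0.5,0,0],0],[[0.5,0,0],0]]'
python3 -c "
from h import *
look('h',.147)"
```

```text
t: 9.72
tool_pos: [0.5044, 0.0162, 0.1381]
tcp_rot: [[0.996, -0.084, -0.001], [-0.084, -0.996, 0.0], [-0.001, -0.0, -1.0]]
ft_force: [-4.4, 1.5, -1.4]
opening: 0.001
t: 10.55
tool_pos: [0.5064, 0.016, 0.1376]
tcp_rot: [[0.996, -0.084, -0.005], [-0.084, -0.996, -0.001], [-0.005, 0.001, -1.0]]
ft_force: [-19.2, 1.9, 6.8]
opening: 0.0
tcp drive mm [ 10.6 -32.3] 0.1375689736287288 f [-19.2   1.9   6.8]
green [231. 221.] 444 drive mm [41.8 16.1]
blue [296. 221.] 468 drive mm [ 41.7 -17.7]
circle 514.5 296.5 58.3 drive mm [  26. -107.]
circle 580.5 297.5 56.1 drive mm [  25.6 -133.1]
circle 478.5 210.5 58.3 drive mm [ 60.9 -88.1]
```

It has stopped hard at 19 N with the knob at x ≈ 38 mm, so it is home. Backing straight off and looking.

```bash
python3 -m inch '[[[-0.4,0,0],0],[[-0.9,0,0],0],[[-1.6,0,0],0],[[-2.4,0,0],0],[[-3.3,0,0],0],[[-4.3,0,0],0],[[-5.3,0,0],0],[[-6.3,0,0],0],[[-6.6,0,0],0],[[-6.6,0,0],0]]'
python3 -c "
from h import *
look('i',.147)
cv2.imwrite('pics/t2.png',camera('top')[:,:,::-1])"
```

```text
t: 11.43
tool_pos: [0.4426, 0.0213, 0.1385]
tcp_rot: [[0.996, -0.084, 0.0], [-0.084, -0.996, -0.0], [0.0, 0.0, -1.0]]
ft_force: [0.7, -0.6, 0.3]
opening: 0.003
tcp drive mm [-53.4 -32.3] 0.1384638606271991 f [ 0.7 -0.6  0.3]
red [234. 256.] 459 drive mm [-41.9  16.3]
yellow [297. 256.] 466 drive mm [-42.1 -17.5]
green [221.  89.] 619 drive mm [41.5 16. ]
circle 331.5 93.5 51.6 drive mm [ 36.5 -34.4]
circle 504.5 214.5 58.3 drive mm [ -5.1 -98.3]
circle 450.5 258.5 58.3 drive mm [-22.4 -80.4]
```

View pics/i.png

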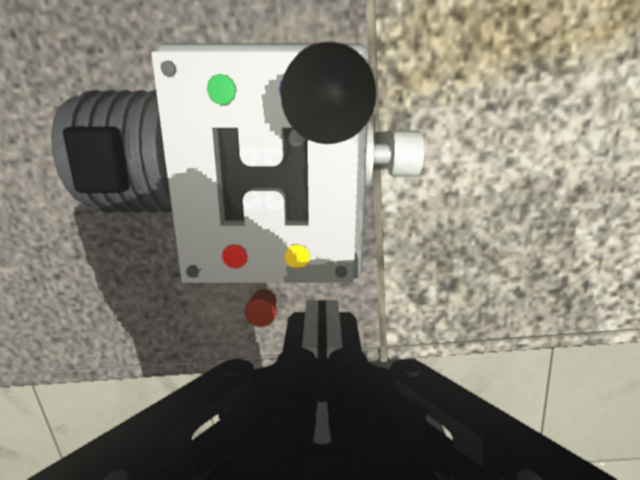

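The knob at (329,92) stands over the blue disc and the rod is at the very end of the back-right slot. Final check of the stopper, then hand in.

```bash
python3 - <<'E'
from h import *
a=cv2.imread('pics/t2.png')[:,:,::-1];print(blobs(a,(230,190,340,300),3)['red'])
d=cv2.absdiff(a,np.ascontiguousarray(cv2.imread('pics/top0.png')[:,:,::-1])).max(2)
for n,(x,y) in dict(dropper=(161,255),beaker=(160,212),wb=(417,232),cruc=(461,247),lid=(429,282),tape=(463,202)).items(): print(n,(d[y-16:y+16,x-16:x+16]>60).sum())
s=state();print(s['t'],s['ft_force']);job_done()
E
```

```text
[]
dropper 0
beaker 0
wb 0
cruc 0
lid 0
tape 0
11.5333 [-0.35609651 -0.05413357  0.14040598]
the job is handed in; nothing more can be done
```

The lever is fully home in the blue slot, the back end of the right column. I handed the job in at 11.5 s with the robot touching nothing.

- **Path:** I pushed the knob with shut fingertips out of the red park slot to neutral, across to the right column, then back to the hard stop. It never entered the yellow or green slot and was not pulled upwards.
- **At the stop:** the push force reached about 19 N. That contact puts the knob at x ≈ 38 mm, which matches a full lean of 0.257 rad. The circle found in the last wrist picture gave 36.5 mm, slightly short of that. The same picture shows the rod at the very end of the slot.
- **Small things round the drive:** the dropper, beaker, weighing bottle, crucible, lid and tape roll show no change between the first and last top pictures.
- **Check that failed:** the stopper could not be seen from the top at the end, most likely because the arm hid it. It is still standing in front of the drive in the last wrist picture, and the fingertips always stayed more than 100 mm above it. I did not measure its position again.

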